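# Reset the soap doser: crank home by feel, then exactly three turns open

## Robot

A 6-joint arm with a two-finger parallel gripper is mounted at the origin on a cart in front of the work surface, level with it; the furniture and walls round the work are solid. World frame = base frame: x ahead of the robot, y to its left, z up, the work surface at z = 0. Lengths are in m, angles in rad, forces in N, time in s.
With the tool pointing down it reaches from about 0.425 to 0.95 m from the base axis. Payload 3.5 kg.
Tool frame: the origin (TCP) lies at the very end of the fingers, on their centre line; the grasp point (between the pads) lies ctrl.tcp_to_grasp behind it (ctrl.tcp_to_grasp is the distance from the TCP to the grasp point, in m); z points along the fingers, y is the line along which they close (so a half turn about z gives the same grasp; the last joint's range is limited). The gripper opens to 85 mm and grips with 20 to 120 N. Pads are 22 mm wide; open, the fingers measure 114 mm over their backs; the gripper's body (76 mm by 85 mm) begins 54 mm behind the grasp point. The pads swing forward as they close: fully open they stand 13 mm farther back than shut.
Start: joints at [-1.283, 0.286, 1.577, -0, 1.279, -0.15], TCP at [0.286, -0.611, 0.231] pointing down, gripper open.
Joint ranges: [-2.77, 2.77], [-0.9, 2.22], [0.21, 2.48], [-1.53, 4.67], [0.24, 2.81], [-2.84, 2.84]. Speed limits (rad/s): [2.79, 2.79, 3.14, 3.14, 3.14, 3.14].

## Interface

Orientations are given as a unit quaternion [x, y, z, w].
In Python, from plant import ctrl gives the robot as it stands.
- The arm moves only by the shell command python3 -m inch 'ROWS' [FORCE]. ROWS is JSON, a list of rows, each an object with "slide": the shift along the tool's x, y, z in cm, a list of three; "turn": the turn about the tool's z in rad; "grip": the finger opening in cm, from 0 to 8.54. A call has 1 to 20 rows; each row is the pose to reach, as a shift and turn from the pose commanded when the call began, along the tool's axes at that moment; what a row does not reach only later rows make up. A row lasts 1/10 s, in which the tool goes at most 50 mm and 8.59 degrees, less where a joint would pass 70% of its speed; a pose out of reach is approached as far as the arm can. A call with a gripper value outside its range is refused whole. The fingers move at their own pace and stop on an object; FORCE is the grip in N (left out, the last holds). Time passes only in rows, so rows that repeat a pose let the fingers close. It gives the time, the measured TCP pose, the force, the opening and the grip force at its end, in the units of the state.
- ctrl.get_state(): the state, without advancing time (a new reading comes with each control period).
- ctrl.read_camera(name): name is "scene" or "top" or "wrist"; returns (picture, depth): 420x560x3 uint8, red, green, blue; 420x560 float32, m along the optical axis (not along the pixel's ray), 0 where there is no reading.
- ctrl.camera_info(name): a dict with "K" (3x3 intrinsics, pixels), "D" ([k1, k2, p1, p2, k3] as OpenCV has them; the pictures are not rectified), "camera_from_world" (4x4, takes a point from world to camera coordinates); the wrist camera has in their place "T_tool_cam" (4x4, takes a point from camera to tool coordinates, whose origin is the TCP and whose axes are the flange's). Camera axes: x right, y down, z forward; pixel columns grow to the right and rows downward; lengths in m; the calibration is good to about 2 mm. A picture is of the moment at which its call begins: read the wrist's pose just before it. camera_info takes no time and is no camera call.
- ctrl.sign_off(): hands the job in; it is judged then, once.
The state is a dict: "time": time; "qpos": joint angles; "dq": joint speeds; "joint_efforts": joint torques, N m; "eef_pos": TCP position; "tcp_rot": TCP orientation; "contact_force": force on the tool from outside, world axes, zero at the start; "wrist_torque": the same for the moment, N m; "opening": opening from 0.0 (shut) to 1.0 (fully open); "finger_force": force on a finger pad.
Only numpy, scipy, OpenCV 4.12 (cv2) and the standard library are available. Lean on these libraries where they do the work, as an engineer would, in place of code of your own. Each camera call takes 0.05 s, during which the arm holds its last target. There are 200 camera calls.

## Task

The setting of the soap dosing unit is lost. Turn its crank gently clockwise until you feel the end stop, without forcing it so that the clutch ring under the crank slips round, then crank exactly three full turns anticlockwise from the stop and let go; leave the soap bar, wash timer and powder scoop where they are.

Things in the scene. Friction and masses are not known exactly. Their poses are not given: they have to be found in the camera images.
- doser: Soap dosing unit screwed to the worktop: aluminium base plate 130 x 112 x 8 mm, grey body 96 x 86 mm up to 64 mm high, a hose barb on each side; on top a clutch ring and above it a steel crank. Origin at the centre of its underside, z up. The crank turns about the vertical axis through the origin and drives a setting screw: clockwise from above closes it, anticlockwise opens it.
- crank_axis (a point): Point on the crank's axis, 92 mm above the worktop, fixed. Clockwise the crank ends at a hard stop inside, unseen, in a different direction each time; it starts 0.15 to 0.75 turns open of it and can open 6 turns. Running drag either way is about 0.2 N m (4 N at the knob); it stays where it is left. At the stop the resistance rises at once.
- crank_knob (a point): Centre of the top face of the crank's upright black knob, 55 mm from the crank axis and 142 mm above the worktop. The knob is round, 24 to 25 mm thick, 46 mm tall (96 to 142 mm high); the 16 mm wide crank arm lies below it (top 93 mm high). It spins freely on its pin, so a hand can hold it without turning as it goes round.
- clutch_lug (a point): Outer top of the small steel lug (12 x 10 x 8 mm) on the rim of the dark clutch ring (62 mm across, 68 to 78 mm high) under the crank; 36 mm from the axis, 77 mm high, in a chance direction that tells nothing of the count. Ring and lug stand still unless more than about 1 N m (18 N at the knob) is put on the stop: then ring, stop and crank slip round together.
- nut_home (a point): Fixed point inside the doser on its axis, 22 mm above the underside, out of sight: where the centre of the hidden setting nut (setting_nut) stands when the crank is at its stop. The nut rises 5.0 mm for each anticlockwise turn of the crank; nothing outside shows it or the count of turns.
- soap_bar: Cream bar of soap, 80 x 98 x 30 mm, loose near the doser. Origin at the centre of its underside. Bystander.
- wash_timer: Red wind-up timer with a white dial, 60 x 67 x 62 mm, loose near the doser. Origin at its underside. Bystander.
- powder_scoop: White powder scoop, 61 x 152 x 44 mm with a flat handle, loose near the doser. Origin at its underside. Bystander.
Not all that is in view belongs to the job. There is more than one size of the doser; the job needs the larger.

How it is judged:
By the outcome, as a careful person would: the job done as asked, in the order asked, and still so for the second after the job is handed in, with the robot touching nothing.
It also fails if it takes over 67 s, if anything falls off the work surface, if the arm or the gripper's body presses on something with over 40 N, if the wrist force passes 120 N, or if a joint passes its speed limit or range.

## Working session

There is one attempt and no reset: what is moved stays moved. The work goes in short steps, Python scripts to look and compute and a shell command to move; the robot and the scene stay as the last step left them, time stands still between calls to the robot, and variables do not carry over. Pictures are saved under pics/ and viewed, at most 10 in all, crops included, and the job is handed in when it is done.

```bash
ls; mkdir -p pics
python3 - <<'E'
from plant import ctrl
import cv2,numpy as np
s=ctrl.get_state();print(s,ctrl.tcp_to_grasp)
for n in("scene","top"):
    im,d=ctrl.read_camera(n);cv2.imwrite(f"pics/{n}0.png",im[:,:,::-1]);np.savez(f"{n}0.npz",im=im,d=d)
    i=ctrl.camera_info(n);print(n,i)
print(ctrl.camera_info("wrist"))
E
```

```text
pics
{'time': 0.0, 'qpos': array([-1.28297792e+00,  2.87211803e-01,  1.57820049e+00, -2.42891743e-05,
        1.27859805e+00, -1.49999425e-01]), 'dq': array([ 2.52202229e-04,  2.08610654e-03, -3.63223579e-04, -6.08773330e-05,
       -5.90873329e-04, -1.46495857e-03]), 'joint_efforts': array([-3.83020451e-04, -4.05981982e+01, -2.92626053e+01, -1.42326844e-04,
        5.77085390e-03, -3.64740004e-06]), 'eef_pos': array([ 0.28600589, -0.61067539,  0.2299037 ]), 'tcp_rot': array([ 9.76133499e-01,  2.17167979e-01, -9.48331744e-05, -1.20517849e-03]), 'contact_force': array([-0.40576605,  0.49218387,  0.03762837]), 'wrist_torque': array([0.04916493, 0.07079094, 0.00266718]), 'finger_force': 0.0, 'opening': 1.0037892333912368} 0.0187
scene {'K': array([[521.43356802,   0.        , 285.87053742],
       [  0.        , 521.43356802, 214.01778284],
       [  0.        ,   0.        ,   1.        ]]), 'D': array([0.04617037, 0.        , 0.        , 0.        , 0.        ]), 'camera_from_world': array([[ 0.64024168, -0.76816865,  0.002741  , -0.43765126],
       [-0.32694481, -0.27572248, -0.9039
[... 550 characters left out ...]
, -0.00941062, -0.9792408 ,  0.83757535],
       [ 0.        ,  0.        ,  0.        ,  1.        ]])}
{'K': array([[334.68020532,   0.        , 280.45007165],
       [  0.        , 334.68020532, 197.54046176],
       [  0.        ,   0.        ,   1.        ]]), 'D': array([-0.01416225,  0.        ,  0.        ,  0.        ,  0.        ]), 'T_tool_cam': array([[ 5.50525390e-04, -9.53018297e-01, -3.02912235e-01,
         7.72528866e-02],
       [ 9.99999660e-01,  3.38929053e-04,  7.51107376e-04,
         8.14426663e-04],
       [-6.13153316e-04, -3.02912546e-01,  9.53018160e-01,
        -1.41274507e-01],
       [ 0.00000000e+00,  0.00000000e+00,  0.00000000e+00,
         1.00000000e+00]])}
```

View pics/scene0.png

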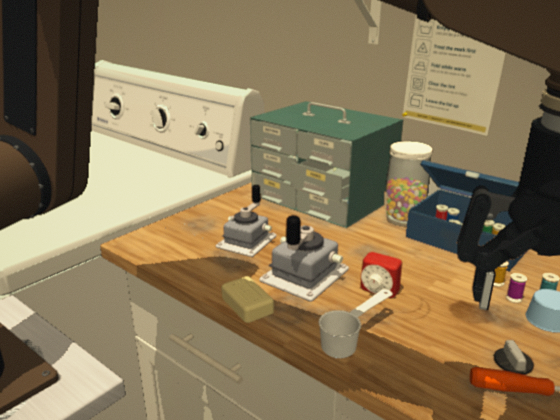

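View pics/top0.png

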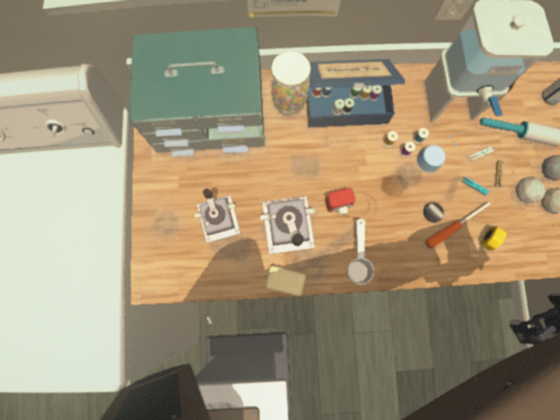

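The scene view shows the larger doser at about (305,262) with its black knob at (293,230). The top view shows it at (288,222), knob (297,240). The smaller decoy is to the left, with the timer, scoop and soap bar around it.

```bash
cat > h.py <<'E'
import numpy as np,cv2
from plant import ctrl
from scipy.spatial.transform import Rotation as R
def cam(n,s=None):
    i=ctrl.camera_info(n)
    if n!="wrist": T=np.linalg.inv(i["camera_from_world"])
    else:
        A=np.eye(4);A[:3,:3]=R.from_quat(s["tcp_rot"]).as_matrix();A[:3,3]=s["eef_pos"];T=A@i["T_tool_cam"]
    return i["K"],i["D"],T
def ray(c,px):
    K,D,T=c;u=cv2.undistortPoints(np.array([[px]],float),K,D)[0,0]
    return T[:3,3],T[:3,:3]@np.r_[u,1]
def plane(c,px,z):
    o,d=ray(c,px);return o+d*(z-o[2])/d[2]
def at_depth(c,px,z):
    o,d=ray(c,px);return o+d*z
def tri(c1,p1,c2,p2):
    o1,d1=ray(c1,p1);o2,d2=ray(c2,p2)
    t=np.linalg.lstsq(np.c_[d1,-d2],o2-o1,rcond=None)[0]
    a=o1+d1*t[0];b=o2+d2*t[1];return (a+b)/2,np.linalg.norm(a-b)
def proj(c,P):
    K,D,T=c;Ti=np.linalg.inv(T);return cv2.projectPoints(np.array([P],float),cv2.Rodrigues(Ti[:3,:3])[0],Ti[:3,3],K,D)[0][0,0]
E
python3 - <<'E'
from h import *
for n,(x0,y0,x1,y1) in dict(scene=(280,208,306,248),top=(284,226,310,252)).items():
    f=np.load(n+"0.npz");im=f["im"];g=im.max(2)
    m=np.zeros_like(g);m[y0:y1,x0:x1]=(g[y0:y1,x0:x1]<45)
    k,l,st,ce=cv2.connectedComponentsWithStats(m)
    for j in range(1,k):
        if st[j,4]>20: print(n,st[j],ce[j], np.median(f["d"][l==j]))
        if st[j,4]>60:
            ys,xs=np.nonzero(l==j);c=cam(n)
            P=np.array([at_depth(c,(x,y),f["d"][y,x]) for x,y in zip(xs,ys)])
            t=P[(P[:,2]>.136)];print("top pts",len(t),t.mean(0),(t.min(0)+t.max(0))/2,P.max(0))
# base plate top via depth
f=np.load("top0.npz");c=cam("top")
P=np.array([[at_depth(c,(x,y),f["d"][y,x]) for x in range(255,325)] for y in range(190,260)])
for lo,hi in((.004,.013),(.055,.067),(.083,.098),(.13,.15)):
    m=(P[...,2]>lo)&(P[...,2]<hi);q=P[m][:,:2].astype(np.float32)
    print(lo,len(q),cv2.minAreaRect(q) if len(q) else 0)
for n in("scene","top"):
    im=np.load(n+"0.npz")["im"]
    s=im[185:315,210:420] if n=="scene" else im[180:260,250:330]
    cv2.imwrite(f"pics/{n}c.png",cv2.resize(s[:,:,::-1],None,fx=3.8 if n=="scene" else 6,fy=3.8 if n=="scene" else 6,interpolation=cv2.INTER_CUBIC))
E
```

```text
scene [287 216  13  29 344] [293.00290698 230.02325581] 0.84437466
top pts 74 [ 0.42364411 -0.2301146   0.15905629] [ 0.16726491 -0.4370621   0.32140586] [ 0.46784368 -0.19508572  0.50648053]
0.004 715 ((0.5140542984008789, -0.19225065410137177), (0.16873030364513397, 0.17320741713047028), 84.50125885009766)
0.055 785 ((0.5147883892059326, -0.18945781886577606), (0.09607107937335968, 0.12422136962413788), 4.75407075881958)
0.083 170 ((0.49953028559684753, -0.19027847051620483), (0.05739052966237068, 0.02529997192323208), 7.651308536529541)
0.13 102 ((0.46142271161079407, -0.203547403216362), (0.020990299060940742, 0.0227457694709301), 88.48517608642578)
```

View pics/topc.png

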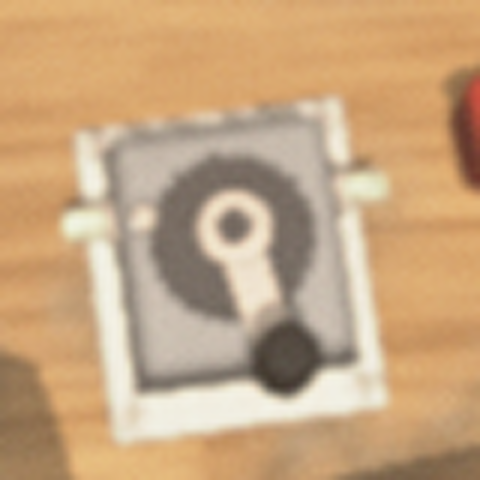

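Run:
```python
from h import *
ct,cs=cam("top"),cam("scene")
A=plane(ct,(288.9,217.7),.094);print("axis@94",A)
K=plane(ct,(297.6,239.2),.142);print("knob@142",K,np.linalg.norm((K-A)[:2]))
print("tri knob top", tri(ct,(297.6,239.2),cs,(293,218.5)))
s=ctrl.get_state();Rm=R.from_quat(s["tcp_rot"]).as_matrix();print(Rm)
print("slide cm",Rm.T@(np.array([K[0],K[1],.215])-s["eef_pos"])*100)
```

```text
axis@94 [ 0.51442961 -0.18924316  0.094     ]
knob@142 [ 0.45941502 -0.20248725  0.142     ] 0.056586309674268885
tri knob top (array([ 0.45939004, -0.2022091 ,  0.13871514]), np.float64(0.001269597584043649))
[[ 9.05681535e-01  4.23958250e-01 -5.99321470e-04]
 [ 4.23958546e-01 -9.05679262e-01  2.05572423e-03]
 [ 3.28748221e-04 -2.11591894e-03 -9.99997707e-01]]
slide cm [ 33.01177868 -29.62194773   1.58063644]
```

```bash
python3 -m inch '[{"slide":[30.7,-24.2,-1],"turn":0.437,"grip":6},{"slide":[30.7,-24.2,-1],"turn":0.437,"grip":6},{"slide":[30.7,-24.2,-1],"turn":0.437,"grip":6},{"slide":[30.7,-24.2,-1],"turn":0.437,"grip":6},{"slide":[30.7,-24.2,-1],"turn":0.437,"grip":6},{"slide":[30.7,-24.2,-1],"turn":0.437,"grip":6},{"slide":[30.7,-24.2,-1],"turn":0.437,"grip":6},{"slide":[30.7,-24.2,-1],"turn":0.437,"grip":6},{"slide":[30.7,-24.2,-1],"turn":0.437,"grip":6},{"slide":[30.7,-24.2,-1],"turn":0.437,"grip":6},{"slide":[30.7,-24.2,-1],"turn":0.437,"grip":6},{"slide":[30.7,-24.2,-1],"turn":0.437,"grip":6},{"slide":[30.7,-24.2,-1],"turn":0.437,"grip":6},{"slide":[30.7,-24.2,-1],"turn":0.437,"grip":6}]' 20
cat > look.py <<'E'
import sys
from h import *
s=ctrl.get_state();im,d=ctrl.read_camera("wrist");n=sys.argv[1]
np.savez(n+".npz",im=im,d=d,p=s["eef_pos"],q=s["tcp_rot"]);cv2.imwrite(f"pics/{n}.png",im[:,:,::-1])
c=cam("wrist",s);print(s["eef_pos"],s["tcp_rot"],s["contact_force"],s["opening"],proj(c,(.4594,-.2025,.142)),proj(c,(.5144,-.1892,.094)))
E
python3 look.py w1
```

```text
time: 1.5
eef_pos: [0.4612, -0.2628, 0.2412]
tcp_rot: [1.0, -0.0, -0.0, -0.0]
contact_force: [-0.6, 0.2, 0.5]
opening: 0.702
finger_force: 0.0
[ 0.46123315 -0.26280969  0.24119439] [ 9.99999918e-01 -3.79295232e-04 -1.20411492e-04 -6.99467074e-05] [-0.61496456  0.20453295  0.49144008] 0.7016471357040457 [199.46789762 201.43299213] [192.0908742  121.78847904]
```

View pics/w1.png

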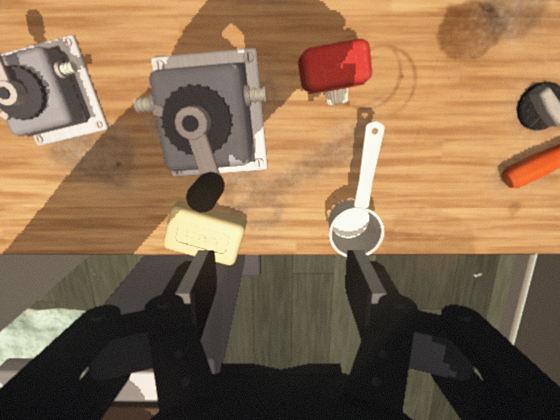

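The wrist view shows the knob at about (204,193) and the hub at (190,122), close to the predictions. The lug is at upper left of the ring and the smaller doser is further left. Next, a second view from 6 cm away.

```bash
python3 -m inch '[{"slide":[0,-3,0],"turn":0,"grip":6},{"slide":[0,-6,0],"turn":0,"grip":6},{"slide":[0,-6,0],"turn":0,"grip":6},{"slide":[0,-6,0],"turn":0,"grip":6}]' 20
python3 look.py w2
python3 - <<'E'
from h import *
px={};cs=[]
for n in("w1","w2"):
    f=np.load(n+".npz");c=cam("wrist",dict(eef_pos=f["p"],tcp_rot=f["q"]));cs.append(c)
    e=proj(c,(.4594,-.2025,.142)).astype(int);g=f["im"].max(2)
    m=np.zeros_like(g);m[e[1]-40:e[1]+18,e[0]-30:e[0]+30]=(g<32)[e[1]-40:e[1]+18,e[0]-30:e[0]+30]
    k,l,st,ce=cv2.connectedComponentsWithStats(m);j=1+np.argmax(st[1:,4]);print(n,st[j],ce[j])
    ys,xs=np.nonzero(l==j);P=np.array([at_depth(c,(x,y),f["d"][y,x]) for x,y in zip(xs,ys)])
    T=(P[:,2]>.137)&(P[:,2]<.15);px[n]=(xs[T].mean(),ys[T].mean());print("top face",T.sum(),px[n],P[T].mean(0),P[T].min(0),P[T].max(0))
print(tri(cs[0],px["w1"],cs[1],px["w2"]))
im=np.load("w2.npz")["im"];cv2.imwrite("pics/w2c.png",cv2.resize(im[60:240,180:380,::-1],None,fx=3,fy=3,interpolation=cv2.INTER_CUBIC))
E
```

```text
time: 1.95
eef_pos: [0.4616, -0.202, 0.2415]
tcp_rot: [1.0, 0.001, 0.0, 0.0]
contact_force: [-0.5, -0.4, 0.2]
opening: 0.704
finger_force: 0.0
[ 0.46163507 -0.20197451  0.24148362] [9.99999564e-01 8.52218376e-04 1.52272353e-04 3.50963141e-04] [-0.50613503 -0.39781067  0.15996875] 0.7041105274850881 [279.69624469 201.85885497] [264.11239778 122.20777052]
w1 [210 173   1   1   1] [210. 173.]<stdin>:9: RuntimeWarning: Mean of empty slice.
  ret = ret.dtype.type(ret / rcount)
  ret = um.true_divide(
Traceback (most recent call last):
ValueError: zero-size array to reduction operation minimum which has no identity
```

Run:
```python
from h import *
px={};cs=[]
for n in("w1","w2"):
    f=np.load(n+".npz");c=cam("wrist",dict(eef_pos=f["p"],tcp_rot=f["q"]));cs.append(c)
    e=proj(c,(.4594,-.2025,.142)).astype(int);g=f["im"].max(2);print(g[e[1]-5:e[1]+3:3,e[0]-16:e[0]+16:3])
    m=np.zeros_like(g);w=np.s_[e[1]-40:e[1]+22,e[0]-25:e[0]+30]
    m[w]=(g<70)[w]
    ys,xs=np.nonzero(m);P=np.array([at_depth(c,(x,y),f["d"][y,x]) for x,y in zip(xs,ys)])
    T=(P[:,2]>.134)&(P[:,2]<.155);(cx,cy),r=cv2.minEnclosingCircle(np.c_[xs,ys][T].astype(np.float32));px[n]=(cx,cy);print("top face",T.sum(),px[n],r,P[T].mean(0),P[T].min(0),P[T].max(0))
print(tri(cs[0],px["w1"],cs[1],px["w2"]))
im=np.load("w2.npz")["im"];cv2.imwrite("pics/w2c.png",cv2.resize(im[60:240,180:380,::-1],None,fx=3,fy=3,interpolation=cv2.INTER_CUBIC))
```

```text
[[161  83  49  50  46  51  44  53  48  52  51]
 [153  94  39  48  51  50  45  44  51  53  51]
 [118 124  44  45  43  49  47  52  50  54  47]]
top face 687 (201.5, 196.5) 15.116316795349121 [ 0.46224279 -0.20353896  0.13973212] [ 0.45044872 -0.21411139  0.13406738] [ 0.47274491 -0.1921311   0.14227957]
[[216  38  55  67  76  80  75  80  80  55  52]
 [226  46  56  78  74  80  81  76  74  78  57]
 [186  65  65  79  76  74  72  75  70  71  66]]
top face 356 (279.4869689941406, 196.9043426513672) 14.800606727600098 [ 0.46436812 -0.20185777  0.13919066] [ 0.45102762 -0.21276682  0.13405692] [ 0.47255514 -0.19189249  0.14254319]
(array([ 0.46078492, -0.20232828,  0.13392927]), np.float64(1.6105125272136986e-05))
```

View pics/w2c.png

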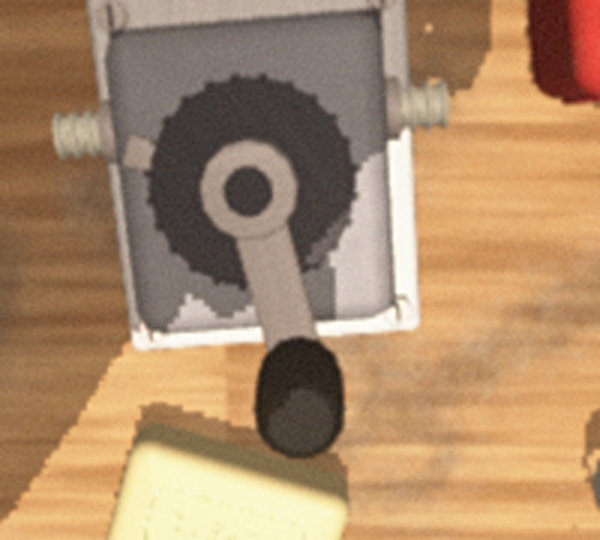

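The crop shows the knob's top face at crop (301,422), which is (280.3,200.7) in the image. The hub is at (262.3,123.3) and the lug at crop (137,152), on the ring's left side.

Run:
```python
from h import *
f=np.load("w2.npz");c=cam("wrist",dict(eef_pos=f["p"],tcp_rot=f["q"]))
K=plane(c,(280.3,200.7),.142);A=plane(c,(262.3,123.3),.094);print(K,A,np.linalg.norm((K-A)[:2]))
f1=np.load("w1.npz");c1=cam("wrist",dict(eef_pos=f1["p"],tcp_rot=f1["q"]))
print(tri(c1,(190,122),c,(262.3,123.3)))
print(tri(cam("top"),(297.6,239.2),c,(280.3,200.7)),tri(cam("top"),(288.9,217.7),c,(262.3,123.3)))
L=plane(c,(180+137/3,60+152/3),.077);print("lug",L, np.linalg.norm((L-A)[:2]))
```

```text
[ 0.46032497 -0.2029556   0.142     ] [ 0.51349089 -0.18765522  0.094     ] 0.05532374312339924
(array([ 0.51396621, -0.18772662,  0.09523215]), np.float64(0.0007283992035783303))
(array([ 0.4596574 , -0.20278495,  0.13988829]), np.float64(0.00035119319996181785)) (array([ 0.5137333 , -0.18847999,  0.09885666]), np.float64(0.0012091230166778736))
lug [ 0.52292297 -0.15445084  0.077     ] 0.03451804259226741
```

```bash
python3 -m inch '[{"slide":[-0.1,0.08,4],"turn":0,"grip":6},{"slide":[-0.1,0.08,8],"turn":0,"grip":6},{"slide":[-0.1,0.08,11],"turn":0,"grip":6},{"slide":[-0.1,0.08,13],"turn":0,"grip":6},{"slide":[-0.1,0.08,13.5],"turn":0,"grip":6},{"slide":[-0.1,0.08,13.5],"turn":0,"grip":6},{"slide":[-0.1,0.08,13.5],"turn":0,"grip":6}]' 20
python3 -m inch '[{"slide":[0,0,0],"turn":0,"grip":2},{"slide":[0,0,0],"turn":0,"grip":2},{"slide":[0,0,0],"turn":0,"grip":2},{"slide":[0,0,0],"turn":0,"grip":2},{"slide":[0,0,0],"turn":0,"grip":2},{"slide":[0,0,0],"turn":0,"grip":2},{"slide":[0,0,0],"turn":0,"grip":2},{"slide":[0,0,0],"turn":0,"grip":2}]' 25
```

```text
time: 2.7
eef_pos: [0.4615, -0.2039, 0.1077]
tcp_rot: [1.0, 0.0, 0.001, 0.001]
contact_force: [-0.0, 0.8, -0.0]
opening: 0.701
finger_force: 0.0
time: 3.5
eef_pos: [0.4613, -0.2028, 0.1076]
tcp_rot: [1.0, 0.0, 0.001, 0.0]
contact_force: [-0.8, 2.0, 5.9]
opening: 0.276
finger_force: 27.1
```

```bash
cat > tab.py <<'E'
import sys,numpy as np
a0,step,n,a_start=map(float,sys.argv[1:5]) # ref angle, step(deg, +ccw), rows, start angle
v=lambda a:5.5*np.array([np.cos(np.radians(a)),np.sin(np.radians(a))])
for i in range(1,int(n)+1):
    d=v(a_start+step*i)-v(a0);print(f"{a_start+step*i:.0f}:[{d[0]:.2f},{-d[1]:.2f},0]",end=" ")
print()
E
cat > st.py <<'E'
from h import *
import time
s=ctrl.get_state();A=np.array([.514,-.1882]);r=s["eef_pos"][:2]-A;a=np.arctan2(r[1],r[0]);F=s["contact_force"]
t=np.array([np.sin(a),-np.cos(a)]) # clockwise
print("t %.2f ang %.1f r %.1f Fcw %.1f Frad %.1f Fz %.1f op %.3f"%(s["time"],np.degrees(a)%360,1000*np.hypot(*r),F[:2]@t,F[:2]@r/np.hypot(*r),F[2],s["opening"]))
import sys
if len(sys.argv)>1 and F[:2]@t<-float(sys.argv[1]): print("STOP?");sys.exit(1)
E
python3 st.py; python3 tab.py 195.3 -5 9 195.3
```

```text
t 3.50 ang 195.5 r 54.7 Fcw 2.1 Frad 0.2 Fz 5.9 op 0.276
190:[-0.11,-0.47,0] 185:[-0.17,-0.94,0] 180:[-0.19,-1.42,0] 175:[-0.18,-1.90,0] 170:[-0.12,-2.38,0] 165:[-0.01,-2.85,0] 160:[0.13,-3.31,0] 155:[0.31,-3.75,0] 150:[0.53,-4.18,0]
```

```bash
python3 -m inch '[{"slide":[-0.11,-0.47,0],"turn":0,"grip":2},{"slide":[-0.17,-0.94,0],"turn":0,"grip":2},{"slide":[-0.19,-1.42,0],"turn":0,"grip":2},{"slide":[-0.18,-1.9,0],"turn":0,"grip":2}]' 25; python3 st.py 12 && python3 -m inch '[{"slide":[0.06,-0.48,0],"turn":0,"grip":2},{"slide":[0.17,-0.95,0],"turn":0,"grip":2},{"slide":[0.31,-1.41,0],"turn":0,"grip":2}]' 25; python3 st.py; python3 tab.py 160.3 -2 30 160.3
```

```text
time: 3.9
eef_pos: [0.4589, -0.1849, 0.1076]
tcp_rot: [1.0, 0.001, 0.0, 0.002]
contact_force: [-2.8, -4.2, 6.1]
opening: 0.272
finger_force: 27.1
t 3.90 ang 176.6 r 55.2 Fcw -4.3 Frad 2.5 Fz 6.1 op 0.272
time: 4.2
eef_pos: [0.4615, -0.1703, 0.1076]
tcp_rot: [1.0, 0.001, -0.001, 0.001]
contact_force: [-4.9, -2.4, 8.8]
opening: 0.273
finger_force: 27.3
t 4.20 ang 161.2 r 55.5 Fcw -3.8 Frad 3.8 Fz 8.8 op 0.273
158:[0.07,-0.18,0] 156:[0.14,-0.36,0] 154:[0.22,-0.53,0] 152:[0.31,-0.70,0] 150:[0.40,-0.87,0] 148:[0.50,-1.04,0] 146:[0.60,-1.20,0] 144:[0.71,-1.36,0] 142:[0.83,-1.51,0] 140:[0.95,-1.66,0] 138:[1.07,-1.80,0] 136:[1.20,-1.95,0] 134:[1.34,-2.08,0] 132:[1.48,-2.21,0] 130:[1.62,-2.34,0] 128:[1.77,-2.46,0] 126:[1.92,-2.58,0] 124:[2.08,-2.69,0] 122:[2.24,-2.79,0] 120:[2.40,-2.89,0] 118:[2.57,-2.99,0] 116:[2.74,-3.08,0] 114:[2.91,-3.16,0] 112:[3.09,-3.23,0] 110:[3.27,-3.30,0] 108:[3.45,-3.37,0] 106:[3.63,-3.42,0] 104:[3.82,-3.48,0] 102:[4.01,-3.52,0] 100:[4.19,-3.56,0]
```

```bash
python3 -m inch '[{"slide":[0.22,-0.53,0],"turn":0,"grip":2},{"slide":[0.4,-0.87,0],"turn":0,"grip":2},{"slide":[0.6,-1.2,0],"turn":0,"grip":2},{"slide":[0.71,-1.36,0],"turn":0,"grip":2},{"slide":[0.71,-1.36,0],"turn":0,"grip":2},{"slide":[0.71,-1.36,0],"turn":0,"grip":2}]' 25; python3 st.py; python3 st.py
python3 - <<'E'
import numpy as np
v=lambda a:5.5*np.array([np.cos(np.radians(a)),-np.sin(np.radians(a))])
a=144.3
while a>-80:
    d=v(a-2)-v(a);print(f"{a-2:.0f}:[{d[0]:.2f},{d[1]:.2f},0]",end=" ");a-=2
E
```

```text
time: 4.8
eef_pos: [0.4684, -0.1558, 0.1075]
tcp_rot: [1.0, 0.001, -0.001, -0.0]
contact_force: [-4.2, 0.5, 10.3]
opening: 0.273
finger_force: 27.5
t 4.80 ang 144.6 r 55.9 Fcw -2.0 Frad 3.8 Fz 10.3 op 0.273
t 4.80 ang 144.6 r 55.9 Fcw -2.0 Frad 3.8 Fz 10.3 op 0.273
142:[0.11,-0.15,0] 140:[0.12,-0.15,0] 138:[0.13,-0.15,0] 136:[0.13,-0.14,0] 134:[0.14,-0.14,0] 132:[0.14,-0.13,0] 130:[0.14,-0.13,0] 128:[0.15,-0.12,0] 126:[0.15,-0.12,0] 124:[0.16,-0.11,0] 122:[0.16,-0.11,0] 120:[0.16,-0.10,0] 118:[0.17,-0.09,0] 116:[0.17,-0.09,0] 114:[0.17,-0.08,0] 112:[0.18,-0.08,0] 110:[0.18,-0.07,0] 108:[0.18,-0.06,0] 106:[0.18,-0.06,0] 104:[0.19,-0.05,0] 102:[0.19,-0.04,0] 100:[0.19,-0.04,0] 98:[0.19,-0.03,0] 96:[0.19,-0.02,0] 94:[0.19,-0.02,0] 92:[0.19,-0.01,0] 90:[0.19,-0.00,0] 88:[0.19,0.00,0] 86:[0.19,0.01,0] 84:[0.19,0.02,0] 82:[0.19,0.02,0] 80:[0.19,0.03,0] 78:[0.19,0.04,0] 76:[0.19,0.04,0] 74:[0.19,0.05,0] 72:[0.18,0.06,0] 70:[0.18,0.06,0] 68:[0.18,0.07,0] 66:[0.18,0.07,0] 64:[0.17,0.08,0] 62:[0.17,0.09,0] 60:[0.17,0.09,0] 58:[0.17,0.10,0] 56:[0.16,0.10,0] 54:[0.16,0.11,0] 52:[0.15,0.11,0] 50:
[... 508 characters left out ...]
0:[-0.03,0.19,0] -12:[-0.04,0.19,0] -14:[-0.04,0.19,0] -16:[-0.05,0.19,0] -18:[-0.06,0.18,0] -20:[-0.06,0.18,0] -22:[-0.07,0.18,0] -24:[-0.07,0.18,0] -26:[-0.08,0.17,0] -28:[-0.09,0.17,0] -30:[-0.09,0.17,0] -32:[-0.10,0.17,0] -34:[-0.10,0.16,0] -36:[-0.11,0.16,0] -38:[-0.11,0.15,0] -40:[-0.12,0.15,0] -42:[-0.13,0.15,0] -44:[-0.13,0.14,0] -46:[-0.14,0.14,0] -48:[-0.14,0.13,0] -50:[-0.14,0.13,0] -52:[-0.15,0.12,0] -54:[-0.15,0.12,0] -56:[-0.16,0.11,0] -58:[-0.16,0.11,0] -60:[-0.16,0.10,0] -62:[-0.17,0.09,0] -64:[-0.17,0.09,0] -66:[-0.17,0.08,0] -68:[-0.18,0.08,0] -70:[-0.18,0.07,0] -72:[-0.18,0.06,0] -74:[-0.18,0.06,0] -76:[-0.19,0.05,0] -78:[-0.19,0.04,0] -80:[-0.19,0.04,0] -82:[-0.19,0.03,0]
```

```bash
I="python3 -m inch"; C="python3 st.py 7"
(python3 -m inch '[{"slide":[0.08,-0.17,-0.08],"turn":0,"grip":2},{"slide":[0.08,-0.17,-0.08],"turn":0,"grip":2}]' && $C &&
python3 -m inch '[{"slide":[0.12,-0.15,0],"turn":0,"grip":2},{"slide":[0.12,-0.15,0],"turn":0,"grip":2}]' && $C &&
python3 -m inch '[{"slide":[0.13,-0.15,0],"turn":0,"grip":2},{"slide":[0.13,-0.15,0],"turn":0,"grip":2}]' && $C &&
python3 -m inch '[{"slide":[0.13,-0.14,0],"turn":0,"grip":2},{"slide":[0.13,-0.14,0],"turn":0,"grip":2}]' && $C &&
python3 -m inch '[{"slide":[0.14,-0.14,0],"turn":0,"grip":2},{"slide":[0.14,-0.14,0],"turn":0,"grip":2}]' && $C &&
python3 -m inch '[{"slide":[0.14,-0.13,0],"turn":0,"grip":2},{"slide":[0.14,-0.13,0],"turn":0,"grip":2}]' && $C &&
python3 -m inch '[{"slide":[0.14,-0.13,0],"turn":0,"grip":2},{"slide":[0.14,-0.13,0],"turn":0,"grip":2}]' && $C &&
python3 -m inch '[{"slide":[0.15,-0.12,0],"turn":0,"grip":2},{"slide":[0.15,-0.12,0],"turn":0,"grip":2}]' && $C ) | grep -E "^t |STOP"
```

```text
t 5.00 ang 142.9 r 56.0 Fcw -3.1 Frad 0.0 Fz 5.9 op 0.275
t 5.20 ang 140.9 r 56.0 Fcw -3.0 Frad 2.0 Fz 6.7 op 0.274
t 5.40 ang 138.8 r 56.1 Fcw -3.3 Frad 0.9 Fz 6.1 op 0.274
t 5.60 ang 136.9 r 56.1 Fcw -3.4 Frad 1.8 Fz 8.1 op 0.277
t 5.80 ang 134.8 r 56.1 Fcw -3.6 Frad 2.9 Fz 6.7 op 0.272
t 6.00 ang 132.8 r 56.2 Fcw -3.0 Frad 1.9 Fz 6.9 op 0.277
t 6.20 ang 130.8 r 56.2 Fcw -2.5 Frad 1.8 Fz 7.5 op 0.275
t 6.40 ang 128.9 r 56.2 Fcw -3.4 Frad 2.2 Fz 7.4 op 0.278
```

```bash
C="python3 st.py 7"
(python3 -m inch '[{"slide":[0.15,-0.12,-0.05],"turn":0,"grip":2},{"slide":[0.15,-0.12,-0.05],"turn":0,"grip":2}]' && $C &&
python3 -m inch '[{"slide":[0.16,-0.12,0],"turn":0,"grip":2},{"slide":[0.16,-0.12,0],"turn":0,"grip":2}]' && $C &&
python3 -m inch '[{"slide":[0.16,-0.12,0],"turn":0,"grip":2},{"slide":[0.16,-0.12,0],"turn":0,"grip":2}]' && $C &&
python3 -m inch '[{"slide":[0.16,-0.11,0],"turn":0,"grip":2},{"slide":[0.16,-0.11,0],"turn":0,"grip":2}]' && $C &&
python3 -m inch '[{"slide":[0.17,-0.1,0],"turn":0,"grip":2},{"slide":[0.17,-0.1,0],"turn":0,"grip":2}]' && $C &&
python3 -m inch '[{"slide":[0.17,-0.09,0],"turn":0,"grip":2},{"slide":[0.17,-0.09,0],"turn":0,"grip":2}]' && $C &&
python3 -m inch '[{"slide":[0.17,-0.09,0],"turn":0,"grip":2},{"slide":[0.17,-0.09,0],"turn":0,"grip":2}]' && $C &&
python3 -m inch '[{"slide":[0.18,-0.08,0],"turn":0,"grip":2},{"slide":[0.18,-0.08,0],"turn":0,"grip":2}]' && $C &&
python3 -m inch '[{"slide":[0.18,-0.08,0],"turn":0,"grip":2},{"slide":[0.18,-0.08,0],"turn":0,"grip":2}]' && $C &&
python3 -m inch '[{"slide":[0.18,-0.07,0],"turn":0,"grip":2},{"slide":[0.18,-0.07,0],"turn":0,"grip":2}]' && $C &&
python3 -m inch '[{"slide":[0.18,-0.06,0],"turn":0,"grip":2},{"slide":[0.18,-0.06,0],"turn":0,"grip":2}]' && $C &&
python3 -m inch '[{"slide":[0.19,-0.05,0],"turn":0,"grip":2},{"slide":[0.19,-0.05,0],"turn":0,"grip":2}]' && $C &&
python3 -m inch '[{"slide":[0.19,-0.05,0],"turn":0,"grip":2},{"slide":[0.19,-0.05,0],"turn":0,"grip":2}]' && $C &&
python3 -m inch '[{"slide":[0.19,-0.04,0],"turn":0,"grip":2},{"slide":[0.19,-0.04,0],"turn":0,"grip":2}]' && $C &&
python3 -m inch '[{"slide":[0.19,-0.03,0],"turn":0,"grip":2},{"slide":[0.19,-0.03,0],"turn":0,"grip":2}]' && $C &&
python3 -m inch '[{"slide":[0.19,-0.03,0],"turn":0,"grip":2},{"slide":[0.19,-0.03,0],"turn":0,"grip":2}]' && $C ) | grep -E "^t |STOP"
```

```text
t 6.60 ang 127.0 r 56.3 Fcw -2.8 Frad 0.7 Fz 5.7 op 0.274
t 6.80 ang 124.9 r 56.3 Fcw -3.6 Frad 1.6 Fz 6.1 op 0.275
t 7.00 ang 122.9 r 56.3 Fcw -2.1 Frad 0.1 Fz 4.8 op 0.276
t 7.20 ang 120.9 r 56.4 Fcw -3.2 Frad -0.1 Fz 5.5 op 0.275
t 7.40 ang 118.9 r 56.4 Fcw -2.9 Frad 0.4 Fz 5.9 op 0.273
t 7.60 ang 116.9 r 56.4 Fcw -4.4 Frad 0.4 Fz 6.2 op 0.278
t 7.80 ang 115.0 r 56.4 Fcw -3.4 Frad 0.7 Fz 4.9 op 0.273
t 8.00 ang 112.9 r 56.4 Fcw -3.0 Frad 0.8 Fz 5.4 op 0.274
t 8.20 ang 111.0 r 56.5 Fcw -3.0 Frad 1.6 Fz 5.1 op 0.275
t 8.40 ang 109.0 r 56.5 Fcw -2.8 Frad -0.5 Fz 6.3 op 0.277
t 8.60 ang 107.1 r 56.5 Fcw -4.0 Frad -0.4 Fz 5.1 op 0.275
t 8.80 ang 105.1 r 56.5 Fcw -3.5 Frad -0.3 Fz 5.1 op 0.278
t 9.00 ang 103.1 r 56.5 Fcw -3.3 Frad -0.2 Fz 5.3 op 0.275
t 9.20 ang 101.2 r 56.6 Fcw -3.1 Frad -1.3 Fz 5.8 op 0.277
t 9.40 ang 99.2 r 56.6 Fcw -3.1 Frad -0.3 Fz 5.8 op 0.276
t 9.60 ang 97.3 r 56.6 Fcw -3.2 Frad -0.6 Fz 6.5 op 0.274
```

```bash
C="python3 st.py 7"
(python3 -m inch '[{"slide":[0.19,-0.02,0],"turn":0,"grip":2},{"slide":[0.19,-0.02,0],"turn":0,"grip":2}]' && $C &&
python3 -m inch '[{"slide":[0.19,-0.01,0],"turn":0,"grip":2},{"slide":[0.19,-0.01,0],"turn":0,"grip":2}]' && $C &&
python3 -m inch '[{"slide":[0.19,-0.01,0],"turn":0,"grip":2},{"slide":[0.19,-0.01,0],"turn":0,"grip":2}]' && $C &&
python3 -m inch '[{"slide":[0.19,0,0],"turn":0,"grip":2},{"slide":[0.19,0,0],"turn":0,"grip":2}]' && $C &&
python3 -m inch '[{"slide":[0.19,0.01,0],"turn":0,"grip":2},{"slide":[0.19,0.01,0],"turn":0,"grip":2}]' && $C &&
python3 -m inch '[{"slide":[0.19,0.02,0],"turn":0,"grip":2},{"slide":[0.19,0.02,0],"turn":0,"grip":2}]' && $C &&
python3 -m inch '[{"slide":[0.19,0.02,0],"turn":0,"grip":2},{"slide":[0.19,0.02,0],"turn":0,"grip":2}]' && $C &&
python3 -m inch '[{"slide":[0.19,0.03,0],"turn":0,"grip":2},{"slide":[0.19,0.03,0],"turn":0,"grip":2}]' && $C &&
python3 -m inch '[{"slide":[0.19,0.04,0],"turn":0,"grip":2},{"slide":[0.19,0.04,0],"turn":0,"grip":2}]' && $C &&
python3 -m inch '[{"slide":[0.19,0.04,0],"turn":0,"grip":2},{"slide":[0.19,0.04,0],"turn":0,"grip":2}]' && $C &&
python3 -m inch '[{"slide":[0.19,0.05,0],"turn":0,"grip":2},{"slide":[0.19,0.05,0],"turn":0,"grip":2}]' && $C &&
python3 -m inch '[{"slide":[0.18,0.06,0],"turn":0,"grip":2},{"slide":[0.18,0.06,0],"turn":0,"grip":2}]' && $C &&
python3 -m inch '[{"slide":[0.18,0.06,0],"turn":0,"grip":2},{"slide":[0.18,0.06,0],"turn":0,"grip":2}]' && $C &&
python3 -m inch '[{"slide":[0.18,0.07,0],"turn":0,"grip":2},{"slide":[0.18,0.07,0],"turn":0,"grip":2}]' && $C &&
python3 -m inch '[{"slide":[0.18,0.07,0],"turn":0,"grip":2},{"slide":[0.18,0.07,0],"turn":0,"grip":2}]' && $C &&
python3 -m inch '[{"slide":[0.17,0.08,0],"turn":0,"grip":2},{"slide":[0.17,0.08,0],"turn":0,"grip":2}]' && $C &&
python3 -m inch '[{"slide":[0.17,0.09,0],"turn":0,"grip":2},{"slide":[0.17,0.09,0],"turn":0,"grip":2}]' && $C &&
python3 -m inch '[{"slide":[0.17,0.09,0],"turn":0,"grip":2},{"slide":[0.17,0.09,0],"turn":0,"grip":2}]' && $C ) | grep -E "^t |STOP"
```

```text
t 9.80 ang 95.3 r 56.6 Fcw -3.6 Frad -0.7 Fz 5.3 op 0.274
t 10.00 ang 93.5 r 56.6 Fcw -3.2 Frad -0.1 Fz 4.7 op 0.274
t 10.20 ang 91.5 r 56.6 Fcw -2.9 Frad -0.7 Fz 5.9 op 0.273
t 10.40 ang 89.6 r 56.6 Fcw -3.9 Frad -1.6 Fz 5.4 op 0.273
t 10.60 ang 87.7 r 56.6 Fcw -2.6 Frad -0.2 Fz 6.4 op 0.275
t 10.80 ang 85.8 r 56.6 Fcw -3.7 Frad 0.5 Fz 6.6 op 0.273
t 11.00 ang 83.9 r 56.6 Fcw -3.4 Frad -0.7 Fz 6.3 op 0.272
t 11.20 ang 81.9 r 56.5 Fcw -3.6 Frad -0.2 Fz 6.1 op 0.273
t 11.40 ang 80.0 r 56.5 Fcw -2.7 Frad -0.6 Fz 5.6 op 0.277
t 11.60 ang 78.0 r 56.5 Fcw -3.9 Frad -0.2 Fz 5.6 op 0.275
t 11.80 ang 76.0 r 56.5 Fcw -2.6 Frad -0.6 Fz 5.8 op 0.275
t 12.00 ang 74.1 r 56.5 Fcw -3.9 Frad -0.6 Fz 7.4 op 0.279
t 12.20 ang 72.2 r 56.5 Fcw -2.3 Frad -0.4 Fz 5.0 op 0.271
t 12.40 ang 70.3 r 56.5 Fcw -3.2 Frad -0.4 Fz 7.4 op 0.275
t 12.60 ang 68.3 r 56.4 Fcw -3.6 Frad -0.7 Fz 6.4 op 0.272
t 12.80 ang 66.4 r 56.4 Fcw -3.2 Frad 0.1 Fz 6.2 op 0.271
t 13.00 ang 64.5 r 56.4 Fcw -2.9 Frad 0.1 Fz 6.6 op 0.274
t 13.20 ang 62.5 r 56.4 Fcw -2.1 Frad 0.3 Fz 6.1 op 0.275
```

```bash
C="python3 st.py 7"
(python3 -m inch '[{"slide":[0.17,0.1,0],"turn":0,"grip":2},{"slide":[0.17,0.1,0],"turn":0,"grip":2}]' && $C &&
python3 -m inch '[{"slide":[0.16,0.1,0],"turn":0,"grip":2},{"slide":[0.16,0.1,0],"turn":0,"grip":2}]' && $C &&
python3 -m inch '[{"slide":[0.16,0.11,0],"turn":0,"grip":2},{"slide":[0.16,0.11,0],"turn":0,"grip":2}]' && $C &&
python3 -m inch '[{"slide":[0.15,0.11,0],"turn":0,"grip":2},{"slide":[0.15,0.11,0],"turn":0,"grip":2}]' && $C &&
python3 -m inch '[{"slide":[0.15,0.12,0],"turn":0,"grip":2},{"slide":[0.15,0.12,0],"turn":0,"grip":2}]' && $C &&
python3 -m inch '[{"slide":[0.15,0.13,0],"turn":0,"grip":2},{"slide":[0.15,0.13,0],"turn":0,"grip":2}]' && $C &&
python3 -m inch '[{"slide":[0.14,0.13,0],"turn":0,"grip":2},{"slide":[0.14,0.13,0],"turn":0,"grip":2}]' && $C &&
python3 -m inch '[{"slide":[0.14,0.14,0],"turn":0,"grip":2},{"slide":[0.14,0.14,0],"turn":0,"grip":2}]' && $C &&
python3 -m inch '[{"slide":[0.13,0.14,0],"turn":0,"grip":2},{"slide":[0.13,0.14,0],"turn":0,"grip":2}]' && $C &&
python3 -m inch '[{"slide":[0.13,0.14,0],"turn":0,"grip":2},{"slide":[0.13,0.14,0],"turn":0,"grip":2}]' && $C &&
python3 -m inch '[{"slide":[0.12,0.15,0],"turn":0,"grip":2},{"slide":[0.12,0.15,0],"turn":0,"grip":2}]' && $C &&
python3 -m inch '[{"slide":[0.12,0.15,0],"turn":0,"grip":2},{"slide":[0.12,0.15,0],"turn":0,"grip":2}]' && $C &&
python3 -m inch '[{"slide":[0.11,0.16,0],"turn":0,"grip":2},{"slide":[0.11,0.16,0],"turn":0,"grip":2}]' && $C &&
python3 -m inch '[{"slide":[0.11,0.16,0],"turn":0,"grip":2},{"slide":[0.11,0.16,0],"turn":0,"grip":2}]' && $C &&
python3 -m inch '[{"slide":[0.1,0.16,0],"turn":0,"grip":2},{"slide":[0.1,0.16,0],"turn":0,"grip":2}]' && $C &&
python3 -m inch '[{"slide":[0.09,0.17,0],"turn":0,"grip":2},{"slide":[0.09,0.17,0],"turn":0,"grip":2}]' && $C &&
python3 -m inch '[{"slide":[0.09,0.17,0],"turn":0,"grip":2},{"slide":[0.09,0.17,0],"turn":0,"grip":2}]' && $C &&
python3 -m inch '[{"slide":[0.08,0.17,0],"turn":0,"grip":2},{"slide":[0.08,0.17,0],"turn":0,"grip":2}]' && $C ) | grep -E "^t |STOP"
```

```text
t 13.40 ang 60.5 r 56.4 Fcw -2.8 Frad -0.6 Fz 6.3 op 0.276
t 13.60 ang 58.6 r 56.3 Fcw -3.4 Frad -0.8 Fz 5.6 op 0.277
t 13.80 ang 56.6 r 56.3 Fcw -2.9 Frad 0.6 Fz 6.3 op 0.277
t 14.00 ang 54.8 r 56.3 Fcw -2.5 Frad 0.3 Fz 5.6 op 0.270
t 14.20 ang 52.8 r 56.2 Fcw -3.3 Frad -0.4 Fz 6.8 op 0.275
t 14.40 ang 50.8 r 56.2 Fcw -3.3 Frad 0.3 Fz 6.7 op 0.272
t 14.60 ang 48.9 r 56.2 Fcw -2.7 Frad 0.5 Fz 6.4 op 0.276
t 14.80 ang 46.8 r 56.1 Fcw -2.9 Frad 0.4 Fz 6.0 op 0.276
t 15.00 ang 44.9 r 56.1 Fcw -3.1 Frad -0.3 Fz 7.1 op 0.273
t 15.20 ang 42.9 r 56.1 Fcw -2.9 Frad 0.3 Fz 6.0 op 0.278
t 15.40 ang 41.0 r 56.0 Fcw -3.4 Frad 0.7 Fz 6.2 op 0.277
t 15.60 ang 39.0 r 56.0 Fcw -2.5 Frad 0.4 Fz 6.0 op 0.273
t 15.80 ang 37.1 r 55.9 Fcw -2.5 Frad 0.3 Fz 6.4 op 0.276
t 16.00 ang 35.1 r 55.9 Fcw -3.2 Frad 0.9 Fz 5.2 op 0.275
t 16.20 ang 33.1 r 55.8 Fcw -3.7 Frad 0.3 Fz 4.7 op 0.275
t 16.40 ang 31.2 r 55.8 Fcw -3.4 Frad 0.7 Fz 5.6 op 0.277
t 16.60 ang 29.2 r 55.8 Fcw -3.3 Frad 1.0 Fz 5.1 op 0.276
t 16.80 ang 27.3 r 55.7 Fcw -3.1 Frad 0.9 Fz 5.2 op 0.274
```

```bash
C="python3 st.py 7"
(python3 -m inch '[{"slide":[0.08,0.18,0],"turn":0,"grip":2},{"slide":[0.08,0.18,0],"turn":0,"grip":2}]' && $C &&
python3 -m inch '[{"slide":[0.07,0.18,0],"turn":0,"grip":2},{"slide":[0.07,0.18,0],"turn":0,"grip":2}]' && $C &&
python3 -m inch '[{"slide":[0.06,0.18,0],"turn":0,"grip":2},{"slide":[0.06,0.18,0],"turn":0,"grip":2}]' && $C &&
python3 -m inch '[{"slide":[0.06,0.18,0],"turn":0,"grip":2},{"slide":[0.06,0.18,0],"turn":0,"grip":2}]' && $C &&
python3 -m inch '[{"slide":[0.05,0.19,0],"turn":0,"grip":2},{"slide":[0.05,0.19,0],"turn":0,"grip":2}]' && $C &&
python3 -m inch '[{"slide":[0.04,0.19,0],"turn":0,"grip":2},{"slide":[0.04,0.19,0],"turn":0,"grip":2}]' && $C &&
python3 -m inch '[{"slide":[0.04,0.19,0],"turn":0,"grip":2},{"slide":[0.04,0.19,0],"turn":0,"grip":2}]' && $C &&
python3 -m inch '[{"slide":[0.03,0.19,0],"turn":0,"grip":2},{"slide":[0.03,0.19,0],"turn":0,"grip":2}]' && $C &&
python3 -m inch '[{"slide":[0.02,0.19,0],"turn":0,"grip":2},{"slide":[0.02,0.19,0],"turn":0,"grip":2}]' && $C &&
python3 -m inch '[{"slide":[0.02,0.19,0],"turn":0,"grip":2},{"slide":[0.02,0.19,0],"turn":0,"grip":2}]' && $C &&
python3 -m inch '[{"slide":[0.01,0.19,0],"turn":0,"grip":2},{"slide":[0.01,0.19,0],"turn":0,"grip":2}]' && $C &&
python3 -m inch '[{"slide":[0,0.19,0],"turn":0,"grip":2},{"slide":[0,0.19,0],"turn":0,"grip":2}]' && $C &&
python3 -m inch '[{"slide":[0,0.19,0],"turn":0,"grip":2},{"slide":[0,0.19,0],"turn":0,"grip":2}]' && $C &&
python3 -m inch '[{"slide":[-0.01,0.19,0],"turn":0,"grip":2},{"slide":[-0.01,0.19,0],"turn":0,"grip":2}]' && $C &&
python3 -m inch '[{"slide":[-0.02,0.19,0],"turn":0,"grip":2},{"slide":[-0.02,0.19,0],"turn":0,"grip":2}]' && $C &&
python3 -m inch '[{"slide":[-0.02,0.19,0],"turn":0,"grip":2},{"slide":[-0.02,0.19,0],"turn":0,"grip":2}]' && $C &&
python3 -m inch '[{"slide":[-0.03,0.19,0],"turn":0,"grip":2},{"slide":[-0.03,0.19,0],"turn":0,"grip":2}]' && $C &&
python3 -m inch '[{"slide":[-0.04,0.19,0],"turn":0,"grip":2},{"slide":[-0.04,0.19,0],"turn":0,"grip":2}]' && $C ) | grep -E "^t |STOP"
```

```text
t 17.00 ang 25.2 r 55.6 Fcw -3.1 Frad 0.7 Fz 5.6 op 0.270
t 17.20 ang 23.2 r 55.6 Fcw -3.7 Frad -0.0 Fz 5.1 op 0.276
t 17.40 ang 21.3 r 55.5 Fcw -2.4 Frad 0.1 Fz 5.4 op 0.272
t 17.60 ang 19.3 r 55.5 Fcw -2.9 Frad 0.2 Fz 5.7 op 0.275
t 17.80 ang 17.3 r 55.4 Fcw -3.6 Frad 0.6 Fz 4.2 op 0.278
t 18.00 ang 15.3 r 55.4 Fcw -4.7 Frad 1.0 Fz 4.6 op 0.275
t 18.20 ang 12.9 r 55.3 Fcw -4.1 Frad 1.5 Fz 5.9 op 0.274
t 18.40 ang 10.3 r 55.2 Fcw -3.8 Frad 2.6 Fz 4.2 op 0.274
t 18.60 ang 7.6 r 55.1 Fcw -3.2 Frad 3.8 Fz 3.6 op 0.277
t 18.80 ang 5.3 r 55.0 Fcw -3.5 Frad 4.1 Fz 3.5 op 0.275
t 19.00 ang 3.3 r 54.9 Fcw -2.3 Frad 3.3 Fz 3.6 op 0.275
t 19.20 ang 1.3 r 54.9 Fcw -2.9 Frad 3.9 Fz 4.0 op 0.272
t 19.40 ang 359.3 r 54.8 Fcw -3.1 Frad 4.2 Fz 4.1 op 0.275
t 19.60 ang 357.3 r 54.8 Fcw -2.8 Frad 3.7 Fz 3.8 op 0.275
t 19.80 ang 355.3 r 54.7 Fcw -3.0 Frad 4.6 Fz 3.8 op 0.274
t 20.00 ang 353.2 r 54.7 Fcw -3.0 Frad 3.5 Fz 3.0 op 0.275
t 20.20 ang 351.2 r 54.6 Fcw -3.1 Frad 4.3 Fz 2.4 op 0.274
t 20.40 ang 349.2 r 54.6 Fcw -2.4 Frad 3.2 Fz 2.8 op 0.271
```

```bash
C="python3 st.py 7"
(python3 -m inch '[{"slide":[0.02,0.19,0],"turn":0,"grip":2},{"slide":[0.02,0.19,0],"turn":0,"grip":2}]' && $C &&
python3 -m inch '[{"slide":[-0.05,0.19,0],"turn":0,"grip":2},{"slide":[-0.05,0.19,0],"turn":0,"grip":2}]' && $C &&
python3 -m inch '[{"slide":[-0.05,0.18,0],"turn":0,"grip":2},{"slide":[-0.05,0.18,0],"turn":0,"grip":2}]' && $C &&
python3 -m inch '[{"slide":[-0.06,0.18,0],"turn":0,"grip":2},{"slide":[-0.06,0.18,0],"turn":0,"grip":2}]' && $C &&
python3 -m inch '[{"slide":[-0.07,0.18,0],"turn":0,"grip":2},{"slide":[-0.07,0.18,0],"turn":0,"grip":2}]' && $C &&
python3 -m inch '[{"slide":[-0.07,0.18,0],"turn":0,"grip":2},{"slide":[-0.07,0.18,0],"turn":0,"grip":2}]' && $C &&
python3 -m inch '[{"slide":[-0.08,0.17,0],"turn":0,"grip":2},{"slide":[-0.08,0.17,0],"turn":0,"grip":2}]' && $C &&
python3 -m inch '[{"slide":[-0.09,0.17,0],"turn":0,"grip":2},{"slide":[-0.09,0.17,0],"turn":0,"grip":2}]' && $C &&
python3 -m inch '[{"slide":[-0.09,0.17,0],"turn":0,"grip":2},{"slide":[-0.09,0.17,0],"turn":0,"grip":2}]' && $C &&
python3 -m inch '[{"slide":[-0.1,0.17,0],"turn":0,"grip":2},{"slide":[-0.1,0.17,0],"turn":0,"grip":2}]' && $C &&
python3 -m inch '[{"slide":[-0.1,0.16,0],"turn":0,"grip":2},{"slide":[-0.1,0.16,0],"turn":0,"grip":2}]' && $C &&
python3 -m inch '[{"slide":[-0.11,0.16,0],"turn":0,"grip":2},{"slide":[-0.11,0.16,0],"turn":0,"grip":2}]' && $C &&
python3 -m inch '[{"slide":[-0.11,0.15,0],"turn":0,"grip":2},{"slide":[-0.11,0.15,0],"turn":0,"grip":2}]' && $C &&
python3 -m inch '[{"slide":[-0.12,0.15,0],"turn":0,"grip":2},{"slide":[-0.12,0.15,0],"turn":0,"grip":2}]' && $C &&
python3 -m inch '[{"slide":[-0.13,0.15,0],"turn":0,"grip":2},{"slide":[-0.13,0.15,0],"turn":0,"grip":2}]' && $C &&
python3 -m inch '[{"slide":[-0.13,0.14,0],"turn":0,"grip":2},{"slide":[-0.13,0.14,0],"turn":0,"grip":2}]' && $C &&
python3 -m inch '[{"slide":[-0.14,0.14,0],"turn":0,"grip":2},{"slide":[-0.14,0.14,0],"turn":0,"grip":2}]' && $C ) | grep -E "^t |STOP"
```

```text
t 20.60 ang 347.3 r 54.6 Fcw -2.9 Frad 2.6 Fz 4.7 op 0.277
t 20.80 ang 345.2 r 54.6 Fcw -2.4 Frad 2.2 Fz 4.2 op 0.273
t 21.00 ang 343.2 r 54.5 Fcw -2.9 Frad 1.4 Fz 4.5 op 0.274
t 21.20 ang 341.2 r 54.5 Fcw -3.4 Frad 1.1 Fz 5.6 op 0.276
t 21.40 ang 339.2 r 54.5 Fcw -3.0 Frad 0.9 Fz 4.3 op 0.279
t 21.60 ang 337.2 r 54.4 Fcw -2.8 Frad 1.1 Fz 5.2 op 0.274
t 21.80 ang 335.2 r 54.4 Fcw -2.7 Frad 0.5 Fz 5.1 op 0.273
t 22.00 ang 333.2 r 54.3 Fcw -3.3 Frad -0.4 Fz 5.5 op 0.276
t 22.20 ang 331.1 r 54.3 Fcw -3.5 Frad -0.6 Fz 5.1 op 0.276
t 22.40 ang 329.0 r 54.3 Fcw -2.9 Frad 1.6 Fz 5.8 op 0.270
t 22.60 ang 327.1 r 54.2 Fcw -3.8 Frad -0.2 Fz 5.3 op 0.275
t 22.80 ang 325.0 r 54.2 Fcw -3.7 Frad 0.1 Fz 5.7 op 0.279
t 23.00 ang 323.1 r 54.1 Fcw -2.6 Frad 0.9 Fz 4.6 op 0.267
t 23.20 ang 321.0 r 54.1 Fcw -3.5 Frad -0.1 Fz 5.1 op 0.273
t 23.40 ang 318.9 r 54.1 Fcw -3.1 Frad -1.1 Fz 4.3 op 0.271
t 23.60 ang 316.9 r 54.0 Fcw -2.9 Frad -0.8 Fz 4.4 op 0.273
t 23.80 ang 314.8 r 54.0 Fcw -3.1 Frad -1.3 Fz 5.4 op 0.274
```

```bash
C="python3 st.py 7"
(python3 -m inch '[{"slide":[-0.14,0.13,0],"turn":0,"grip":2},{"slide":[-0.14,0.13,0],"turn":0,"grip":2}]' && $C &&
python3 -m inch '[{"slide":[-0.14,0.13,0],"turn":0,"grip":2},{"slide":[-0.14,0.13,0],"turn":0,"grip":2}]' && $C &&
python3 -m inch '[{"slide":[-0.15,0.12,0],"turn":0,"grip":2},{"slide":[-0.15,0.12,0],"turn":0,"grip":2}]' && $C &&
python3 -m inch '[{"slide":[-0.15,0.12,0],"turn":0,"grip":2},{"slide":[-0.15,0.12,0],"turn":0,"grip":2}]' && $C &&
python3 -m inch '[{"slide":[-0.16,0.11,0],"turn":0,"grip":2},{"slide":[-0.16,0.11,0],"turn":0,"grip":2}]' && $C &&
python3 -m inch '[{"slide":[-0.16,0.11,0],"turn":0,"grip":2},{"slide":[-0.16,0.11,0],"turn":0,"grip":2}]' && $C &&
python3 -m inch '[{"slide":[-0.16,0.1,0],"turn":0,"grip":2},{"slide":[-0.16,0.1,0],"turn":0,"grip":2}]' && $C &&
python3 -m inch '[{"slide":[-0.17,0.09,0],"turn":0,"grip":2},{"slide":[-0.17,0.09,0],"turn":0,"grip":2}]' && $C &&
python3 -m inch '[{"slide":[-0.17,0.09,0],"turn":0,"grip":2},{"slide":[-0.17,0.09,0],"turn":0,"grip":2}]' && $C &&
python3 -m inch '[{"slide":[-0.17,0.08,0],"turn":0,"grip":2},{"slide":[-0.17,0.08,0],"turn":0,"grip":2}]' && $C &&
python3 -m inch '[{"slide":[-0.18,0.08,0],"turn":0,"grip":2},{"slide":[-0.18,0.08,0],"turn":0,"grip":2}]' && $C &&
python3 -m inch '[{"slide":[-0.18,0.07,0],"turn":0,"grip":2},{"slide":[-0.18,0.07,0],"turn":0,"grip":2}]' && $C &&
python3 -m inch '[{"slide":[-0.18,0.06,0],"turn":0,"grip":2},{"slide":[-0.18,0.06,0],"turn":0,"grip":2}]' && $C &&
python3 -m inch '[{"slide":[-0.18,0.06,0],"turn":0,"grip":2},{"slide":[-0.18,0.06,0],"turn":0,"grip":2}]' && $C &&
python3 -m inch '[{"slide":[-0.19,0.05,0],"turn":0,"grip":2},{"slide":[-0.19,0.05,0],"turn":0,"grip":2}]' && $C &&
python3 -m inch '[{"slide":[-0.19,0.04,0],"turn":0,"grip":2},{"slide":[-0.19,0.04,0],"turn":0,"grip":2}]' && $C ) | grep -E "^t |STOP"
```

```text
t 24.00 ang 312.8 r 54.0 Fcw -3.4 Frad -0.7 Fz 4.9 op 0.275
t 24.20 ang 310.8 r 53.9 Fcw -3.4 Frad -0.9 Fz 4.9 op 0.278
t 24.40 ang 309.3 r 53.9 Fcw -4.7 Frad -1.4 Fz 5.3 op 0.275
t 24.60 ang 309.0 r 53.9 Fcw -10.7 Frad -0.4 Fz 3.9 op 0.273
STOP?
```

The end stop is felt at 24.6 s: force rises from 3 to 10.7 N with no further motion, below the 18 N slip limit. Measured angle is 309.0°.

```bash
sed -i 's/\[.514,-.1882\]/[.5138,-.1868]/' st.py; python3 st.py
python3 tab.py -51.8 6 6 -51.8; python3 tab.py -15.8 12 15 -15.8; python3 tab.py 164.2 12 15 164.2
```

```text
t 24.60 ang 308.3 r 55.1 Fcw -10.7 Frad -0.5 Fz 3.9 op 0.273
-46:[0.43,-0.38,0] -40:[0.82,-0.80,0] -34:[1.17,-1.26,0] -28:[1.46,-1.76,0] -22:[1.71,-2.28,0] -16:[1.89,-2.82,0] 
-4:[0.20,-1.13,0] 8:[0.15,-2.28,0] 20:[-0.13,-3.40,0] 32:[-0.64,-4.43,0] 44:[-1.35,-5.33,0] 56:[-2.23,-6.07,0] 68:[-3.25,-6.60,0] 80:[-4.36,-6.92,0] 92:[-5.50,-6.99,0] 104:[-6.64,-6.83,0] 116:[-7.72,-6.43,0] 128:[-8.69,-5.82,0] 140:[-9.52,-5.02,0] 152:[-10.16,-4.06,0] 164:[-10.58,-3.00,0] 
176:[-0.20,1.13,0] 188:[-0.15,2.28,0] 200:[0.13,3.40,0] 212:[0.64,4.43,0] 224:[1.35,5.33,0] 236:[2.23,6.07,0] 248:[3.25,6.60,0] 260:[4.36,6.92,0] 272:[5.50,6.99,0] 284:[6.64,6.83,0] 296:[7.72,6.43,0] 308:[8.69,5.82,0] 320:[9.52,5.02,0] 332:[10.16,4.06,0] 344:[10.58,3.00,0]
```

```bash
python3 -m inch '[{"slide":[0.3,-0.25,0],"turn":0,"grip":2},{"slide":[0.61,-0.52,0],"turn":0,"grip":2},{"slide":[1,-0.94,0],"turn":0,"grip":2},{"slide":[1.35,-1.4,0],"turn":0,"grip":2},{"slide":[1.64,-1.9,0],"turn":0,"grip":2},{"slide":[1.89,-2.42,0],"turn":0,"grip":2},{"slide":[2.07,-2.96,0],"turn":0,"grip":2},{"slide":[2.07,-2.96,0],"turn":0,"grip":2}]' 25; python3 st.py
```

```text
time: 25.4
eef_pos: [0.5666, -0.2032, 0.1077]
tcp_rot: [1.0, 0.001, -0.001, 0.002]
contact_force: [-1.5, -2.4, 4.7]
opening: 0.278
finger_force: 27.0
t 25.40 ang 342.7 r 55.2 Fcw 2.7 Frad -0.7 Fz 4.7 op 0.278
```

Good: drag of about 3 N and little radial force. Half turn next.

```bash
python3 -m inch '[{"slide":[0.2,-1.13,0],"turn":0,"grip":2},{"slide":[0.15,-2.28,0],"turn":0,"grip":2},{"slide":[-0.13,-3.4,0],"turn":0,"grip":2},{"slide":[-0.64,-4.43,0],"turn":0,"grip":2},{"slide":[-1.35,-5.33,0],"turn":0,"grip":2},{"slide":[-2.23,-6.07,0],"turn":0,"grip":2},{"slide":[-3.25,-6.6,0],"turn":0,"grip":2},{"slide":[-4.36,-6.92,0],"turn":0,"grip":2},{"slide":[-5.5,-6.99,0],"turn":0,"grip":2},{"slide":[-6.64,-6.83,0],"turn":0,"grip":2},{"slide":[-7.72,-6.43,0],"turn":0,"grip":2},{"slide":[-8.69,-5.82,0],"turn":0,"grip":2},{"slide":[-9.52,-5.02,0],"turn":0,"grip":2},{"slide":[-10.16,-4.06,0],"turn":0,"grip":2},{"slide":[-10.58,-3,0],"turn":0,"grip":2},{"slide":[-10.58,-3,0],"turn":0,"grip":2}]' 25; python3 st.py
```

```text
time: 27.0
eef_pos: [0.4611, -0.1711, 0.1076]
tcp_rot: [1.0, -0.0, 0.0, -0.001]
contact_force: [2.1, 0.7, 5.4]
opening: 0.273
finger_force: 26.9
t 27.00 ang 163.4 r 55.0 Fcw 1.3 Frad -1.8 Fz 5.4 op 0.273
```

```bash
python3 -m inch '[{"slide":[-0.2,1.13,0],"turn":0,"grip":2},{"slide":[-0.15,2.28,0],"turn":0,"grip":2},{"slide":[0.13,3.4,0],"turn":0,"grip":2},{"slide":[0.64,4.43,0],"turn":0,"grip":2},{"slide":[1.35,5.33,0],"turn":0,"grip":2},{"slide":[2.23,6.07,0],"turn":0,"grip":2},{"slide":[3.25,6.6,0],"turn":0,"grip":2},{"slide":[4.36,6.92,0],"turn":0,"grip":2},{"slide":[5.5,6.99,0],"turn":0,"grip":2},{"slide":[6.64,6.83,0],"turn":0,"grip":2},{"slide":[7.72,6.43,0],"turn":0,"grip":2},{"slide":[8.69,5.82,0],"turn":0,"grip":2},{"slide":[9.52,5.02,0],"turn":0,"grip":2},{"slide":[10.16,4.06,0],"turn":0,"grip":2},{"slide":[10.58,3,0],"turn":0,"grip":2},{"slide":[10.58,3,0],"turn":0,"grip":2}]' 25; python3 st.py
```

```text
time: 28.6
eef_pos: [0.5672, -0.2007, 0.1076]
tcp_rot: [1.0, 0.001, -0.001, -0.0]
contact_force: [-0.2, -1.2, 4.3]
opening: 0.274
finger_force: 27.0
t 28.60 ang 345.4 r 55.2 Fcw 1.2 Frad 0.1 Fz 4.3 op 0.274
```

```bash
python3 -m inch '[{"slide":[0.2,-1.13,0],"turn":0,"grip":2},{"slide":[0.15,-2.28,0],"turn":0,"grip":2},{"slide":[-0.13,-3.4,0],"turn":0,"grip":2},{"slide":[-0.64,-4.43,0],"turn":0,"grip":2},{"slide":[-1.35,-5.33,0],"turn":0,"grip":2},{"slide":[-2.23,-6.07,0],"turn":0,"grip":2},{"slide":[-3.25,-6.6,0],"turn":0,"grip":2},{"slide":[-4.36,-6.92,0],"turn":0,"grip":2},{"slide":[-5.5,-6.99,0],"turn":0,"grip":2},{"slide":[-6.64,-6.83,0],"turn":0,"grip":2},{"slide":[-7.72,-6.43,0],"turn":0,"grip":2},{"slide":[-8.69,-5.82,0],"turn":0,"grip":2},{"slide":[-9.52,-5.02,0],"turn":0,"grip":2},{"slide":[-10.16,-4.06,0],"turn":0,"grip":2},{"slide":[-10.58,-3,0],"turn":0,"grip":2},{"slide":[-10.58,-3,0],"turn":0,"grip":2}]' 25; python3 st.py
```

```text
time: 30.2
eef_pos: [0.461, -0.1712, 0.1076]
tcp_rot: [1.0, -0.0, -0.0, -0.001]
contact_force: [0.9, 0.5, 5.9]
opening: 0.273
finger_force: 27.0
t 30.20 ang 163.5 r 55.0 Fcw 0.8 Frad -0.7 Fz 5.9 op 0.273
```

```bash
python3 -m inch '[{"slide":[-0.2,1.13,0],"turn":0,"grip":2},{"slide":[-0.15,2.28,0],"turn":0,"grip":2},{"slide":[0.13,3.4,0],"turn":0,"grip":2},{"slide":[0.64,4.43,0],"turn":0,"grip":2},{"slide":[1.35,5.33,0],"turn":0,"grip":2},{"slide":[2.23,6.07,0],"turn":0,"grip":2},{"slide":[3.25,6.6,0],"turn":0,"grip":2},{"slide":[4.36,6.92,0],"turn":0,"grip":2},{"slide":[5.5,6.99,0],"turn":0,"grip":2},{"slide":[6.64,6.83,0],"turn":0,"grip":2},{"slide":[7.72,6.43,0],"turn":0,"grip":2},{"slide":[8.69,5.82,0],"turn":0,"grip":2},{"slide":[9.52,5.02,0],"turn":0,"grip":2},{"slide":[10.16,4.06,0],"turn":0,"grip":2},{"slide":[10.58,3,0],"turn":0,"grip":2},{"slide":[10.58,3,0],"turn":0,"grip":2}]' 25; python3 st.py
```

```text
time: 31.8
eef_pos: [0.5673, -0.2005, 0.1077]
tcp_rot: [1.0, 0.001, -0.0, -0.0]
contact_force: [1.6, -1.5, 5.6]
opening: 0.273
finger_force: 27.0
t 31.80 ang 345.7 r 55.2 Fcw 1.1 Frad 2.0 Fz 5.6 op 0.273
```

```bash
python3 -m inch '[{"slide":[0.2,-1.13,0],"turn":0,"grip":2},{"slide":[0.15,-2.28,0],"turn":0,"grip":2},{"slide":[-0.13,-3.4,0],"turn":0,"grip":2},{"slide":[-0.64,-4.43,0],"turn":0,"grip":2},{"slide":[-1.35,-5.33,0],"turn":0,"grip":2},{"slide":[-2.23,-6.07,0],"turn":0,"grip":2},{"slide":[-3.25,-6.6,0],"turn":0,"grip":2},{"slide":[-4.36,-6.92,0],"turn":0,"grip":2},{"slide":[-5.5,-6.99,0],"turn":0,"grip":2},{"slide":[-6.64,-6.83,0],"turn":0,"grip":2},{"slide":[-7.72,-6.43,0],"turn":0,"grip":2},{"slide":[-8.69,-5.82,0],"turn":0,"grip":2},{"slide":[-9.52,-5.02,0],"turn":0,"grip":2},{"slide":[-10.16,-4.06,0],"turn":0,"grip":2},{"slide":[-10.58,-3,0],"turn":0,"grip":2},{"slide":[-10.58,-3,0],"turn":0,"grip":2}]' 25; python3 st.py
```

```text
time: 33.4
eef_pos: [0.4611, -0.1711, 0.1076]
tcp_rot: [1.0, -0.0, 0.0, -0.001]
contact_force: [0.7, -0.3, 6.7]
opening: 0.277
finger_force: 27.0
t 33.40 ang 163.4 r 55.0 Fcw -0.1 Frad -0.8 Fz 6.7 op 0.277
```

```bash
python3 -m inch '[{"slide":[-0.2,1.13,0],"turn":0,"grip":2},{"slide":[-0.15,2.28,0],"turn":0,"grip":2},{"slide":[0.13,3.4,0],"turn":0,"grip":2},{"slide":[0.64,4.43,0],"turn":0,"grip":2},{"slide":[1.35,5.33,0],"turn":0,"grip":2},{"slide":[2.23,6.07,0],"turn":0,"grip":2},{"slide":[3.25,6.6,0],"turn":0,"grip":2},{"slide":[4.36,6.92,0],"turn":0,"grip":2},{"slide":[5.5,6.99,0],"turn":0,"grip":2},{"slide":[6.64,6.83,0],"turn":0,"grip":2},{"slide":[7.72,6.43,0],"turn":0,"grip":2},{"slide":[8.25,6.13,0],"turn":0,"grip":2},{"slide":[8.5,5.96,0],"turn":0,"grip":2},{"slide":[8.5,5.96,0],"turn":0,"grip":2},{"slide":[8.5,5.96,0],"turn":0,"grip":2}]' 25; python3 st.py
```

```text
time: 34.9
eef_pos: [0.5462, -0.2313, 0.1077]
tcp_rot: [1.0, 0.001, -0.0, 0.0]
contact_force: [0.2, -3.7, 4.6]
opening: 0.275
finger_force: 27.0
t 34.90 ang 306.1 r 55.0 Fcw 2.0 Frad 3.2 Fz 4.6 op 0.275
```

```bash
python3 -m inch '[{"slide":[0.09,-0.07,0],"turn":0,"grip":2},{"slide":[0.19,-0.14,0],"turn":0,"grip":2},{"slide":[0.19,-0.14,0],"turn":0,"grip":2},{"slide":[0.19,-0.14,0],"turn":0,"grip":2}]' 25; python3 st.py
```

```text
time: 35.3
eef_pos: [0.5477, -0.2302, 0.1077]
tcp_rot: [1.0, 0.001, -0.001, 0.0]
contact_force: [-0.8, -4.2, 5.4]
opening: 0.276
finger_force: 27.0
t 35.30 ang 308.0 r 55.0 Fcw 3.2 Frad 2.8 Fz 5.4 op 0.276
```

```bash
python3 -m inch '[{"slide":[0.03,-0.03,0],"turn":0,"grip":2},{"slide":[0.03,-0.03,0],"turn":0,"grip":2},{"slide":[0.03,-0.03,0],"turn":0,"grip":2}]' 25; python3 st.py
python3 -m inch '[{"slide":[0,0,0],"turn":0,"grip":6},{"slide":[0,0,0],"turn":0,"grip":6},{"slide":[0,0,0],"turn":0,"grip":6},{"slide":[0,0,0],"turn":0,"grip":6},{"slide":[0,0,0],"turn":0,"grip":6},{"slide":[0,0,0],"turn":0,"grip":6}]' 25
python3 -m inch '[{"slide":[0,0,-2],"turn":0,"grip":6},{"slide":[0,0,-5],"turn":0,"grip":6},{"slide":[0,0,-9],"turn":0,"grip":6},{"slide":[0,0,-13.5],"turn":0,"grip":6},{"slide":[-4,0,-13.5],"turn":0,"grip":6},{"slide":[-8,0,-13.5],"turn":0,"grip":6},{"slide":[-8,0,-13.5],"turn":0,"grip":6},{"slide":[-8,0,-13.5],"turn":0,"grip":6}]' 25
python3 look.py w3
```

```text
time: 35.6
eef_pos: [0.5479, -0.23, 0.1077]
tcp_rot: [1.0, 0.001, -0.001, 0.0]
contact_force: [-1.9, -5.0, 5.5]
opening: 0.281
finger_force: 27.0
t 35.60 ang 308.3 r 55.0 Fcw 4.6 Frad 2.7 Fz 5.5 op 0.281
time: 36.2
eef_pos: [0.5486, -0.2295, 0.1074]
tcp_rot: [1.0, 0.0, -0.0, -0.0]
contact_force: [-0.6, 0.5, 0.1]
opening: 0.7
finger_force: 0.0
time: 37.0
eef_pos: [0.4683, -0.2298, 0.2429]
tcp_rot: [1.0, -0.0, 0.0, 0.0]
contact_force: [-0.2, -0.2, 0.8]
opening: 0.699
finger_force: 0.0
[ 0.46833003 -0.22977066  0.24285115] [ 9.99999888e-01 -6.93449613e-05  4.50363442e-04  1.29186474e-04] [-0.2290155  -0.18736441  0.84806105] 0.6991341608730726 [243.5660568  209.64501101] [231.77736853 130.18717535]
```

View pics/w3.png

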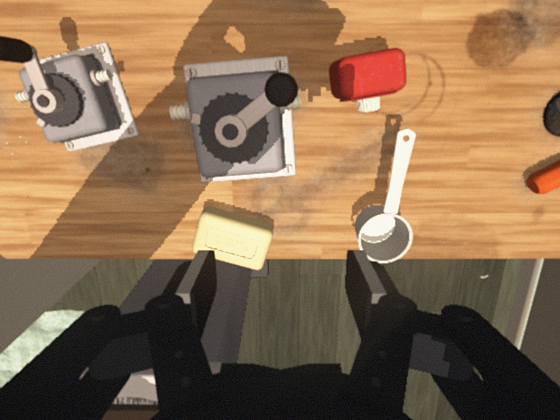

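The knob is now at about (282,90), upper right of the hub at (231,131). The soap, timer and scoop look undisturbed. Last check: the knob angle and the lug.

Run:
```python
from h import *
f=np.load("w3.npz");c=cam("wrist",dict(eef_pos=f["p"],tcp_rot=f["q"]))
K=plane(c,(282,89.5),.142);A=plane(c,(231.5,131),.094);v=(K-A)[:2];print(K,A,np.hypot(*v)*1e3,np.degrees(np.arctan2(v[1],v[0]))%360)
print("lug pred px",proj(c,(.5229,-.1545,.077)))
cv2.imwrite("pics/w3c.png",cv2.resize(f["im"][50:200,160:320,::-1],None,fx=4,fy=4,interpolation=cv2.INTER_CUBIC))
```

```text
[ 0.5473018  -0.23185593  0.142     ] [ 0.51371309 -0.18893309  0.094     ] 54.502949300024355 308.0444921962277
lug pred px [195.33033096 118.5416604 ]
```

View pics/w3c.png

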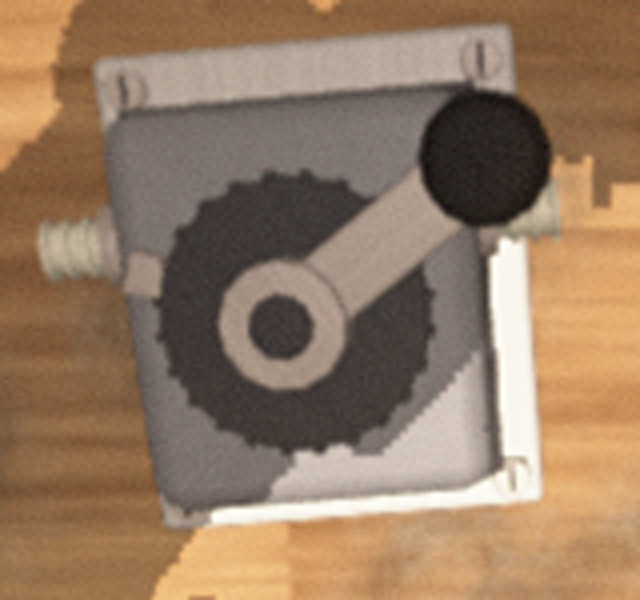

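The lug is at crop (141,273), which is (195,118) in the image, exactly as predicted, so the clutch ring did not slip. The knob is at about 308°, the same direction as at the stop. The hand is clear of everything.

```bash
python3 -c "
from plant import ctrl
print(ctrl.sign_off())"
```

```text
the job is handed in; nothing more can be done
None
```

I turned the crank gently clockwise to its end stop (10.7 N at the knob, clutch lug unmoved), then three full turns anticlockwise to the same direction within about 0.5°, let go and handed in at about 37 s; the soap bar, timer and scoop were not touched.

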